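Inversion leak check of a capped sample jar

ROBOT

A 6-joint arm with a two-finger parallel gripper is mounted at the origin on the work surface. World frame = base frame: x ahead of the robot, y to its left, z up, the work surface at z = 0. Lengths are in m, angles in rad, forces in N, time in s.
With the tool pointing down it reaches from about 0.275 to 0.975 m from the base axis. Payload 8.4 kg.
Tool frame: the origin (TCP) lies where the fingers leave the gripper's body, on its centre line; the fingertips stand 88 mm ahead of it and the grasp point (between the pads) lies 69 mm ahead of it; z points along the fingers, y is the line along which they close (so a half turn about z gives the same grasp; the last joint's range is limited). The gripper opens to 92 mm and grips with 3 to 60 N. Pads are 20 mm wide; open, the fingers measure 128 mm over their backs; the gripper's body (75 mm by 189 mm) begins 69 mm behind the grasp point.
Start: joints at [1.165, 0.353, 1.633, -0, 1.155, -0.002], TCP at [0.246, 0.575, 0.303] pointing down, gripper open.
Joint ranges: [-2.63, 2.63], [-0.92, 2.1], [0.06, 2.66], [-1.3, 4.44], [0, 2.69], [-3.02, 3.02]. Speed limits (rad/s): [2.22, 2.22, 2.79, 3.14, 3.14, 3.14].

INTERFACE

Orientations are given as a rotation vector (axis times angle).
In Python, from cell import * gives the robot as it stands. The module is installed in compiled form; this text tells all that it offers.
- The arm moves only by the tool apply_moves, never from a script. Its argument "series" is text: rows parted by semicolons, each of 6 numbers parted by spaces: the shift along the tool's x, y, z as a fraction of full scale, then the turn, a rotation vector about the tool's x, y, z as a fraction of full scale. A call has exactly 8 rows; each row shifts and turns the commanded pose from where the row before left it, along the tool's axes as they then stand; what a row does not reach is not made up. Full scale, the value 1, is 1 m for a shift and 45 degrees for a turn. A row lasts 1/12 s, in which the tool goes at most 41.7 mm and 7.16 degrees, less where a joint would pass 70% of its speed; a pose out of reach is approached as far as the arm can. A call with a number of a shift or a turn outside -1 to 1 is refused whole. A call with a gripper value outside its range is refused whole. "grip" is the opening, from 0 (shut) to 1 (fully open), set as the call begins (left out, the last holds). The fingers move at their own pace and stop on an object; the grip force is fixed at half the most. Time passes only in rows, so rows that do not move let the fingers close, or fill a call up. It gives the time, the measured TCP pose, the force, the opening and the grip force at its end, in the units of the state.
- get_obs(): the state, without advancing time (a new reading comes with each control period).
- capture(name): name is "scene" or "top" or "wrist"; returns the picture (400x640x3 uint8, red, green, blue); there is no depth.
- camera_model(name): a dict with "intrinsics" (3x3 intrinsics, pixels), "D" ([k1, k2, p1, p2, k3] as OpenCV has them; the pictures are not rectified), "pose" (4x4, takes a point from camera to world coordinates). Camera axes: x right, y up, looking along -z (the intrinsics and any distortion apply to the point x, -y, -z); pixel columns grow to the right and rows downward; lengths in m; the calibration is good to about 2 mm. A picture is of the moment at which its call begins: read the wrist's pose just before it. camera_model takes no time and is no camera call; for the wrist camera it gives the pose at the moment of the call.
- close_job(): hands the job in; it is judged then, once.
The state is a dict: "time_s": time; "joints": joint angles; "joint_vel": joint speeds; "joint_efforts": joint torques, N m; "eef_pos": TCP position; "tool_rot": TCP orientation; "contact_force": force on the tool from outside, world axes, zero at the start; "torque": the same for the moment, N m; "gripper_width": finger opening in m; "finger_force": force on a finger pad.
Only numpy, scipy, OpenCV 4.12 (cv2) and the standard library are available. Lean on these libraries where they do the work, as an engineer would, in place of code of your own. Each camera call takes 0.05 s, during which the arm holds its last target. There are 200 camera calls.

TASK

Leak-check the orange-capped jar that stands under the ring lamp: take it out, turn it upside down in the air (cap pointing steeply down, at least 45 degrees below level) and keep it so for two seconds. Then set it gently back upright on the middle of the balance pan, let go of it, and press the balance's green button fully down once the jar is standing there. Do not let the jar fall and leave the other loose things where they are.

Things in the scene. Friction and masses are not known exactly. Their poses are not given: they have to be found in the camera images.
- jar: closed white plastic jar with an orange screw cap and an orange band: straight round body 52 mm diameter and 86 mm high, a short shoulder, cap 44 mm diameter, 112 mm high overall, about 0.25 kg. It starts upright on the base of the lamp stand, below the ring. Origin: centre of its underside; z runs up to the cap
- jar_cap (a point): centre of the top of the orange cap, 112 mm from the jar's underside along its axis
- stand: fixed stand: white base 16 mm thick, x -80 to +100, y -90 to +90 mm; over the origin a level blue ring lamp (outer diameter 120, inner 64 mm, 235 to 265 mm above the bench), so no grasp from straight above. A steel post (16 mm diameter, 276 mm high) at x = +86, y = 0 mm carries it; front (-x) and sides are open. Origin: at its underside; z up
- balance: fixed bench balance, 180 mm wide (y). A white deck 50 mm high reaches from x = -40 to +130 mm, with the round pan above it at x = +45 mm; a low grey front panel 32 mm high reaches from x = -130 to -40 mm and carries the button. Origin: centre of the underside, on the bench; z up
- pan (a point): centre of the top of the balance's round steel pan (124 mm diameter, 6 mm thick), 62 mm above the bench
- store (a joint): travel of the green round push button (26 mm diameter) on the balance's front panel: 0 = up, 0.006 m = fully down; a spring of about 5 N returns it
- store_top (a point): centre of the top face of the green button; it is pressed straight down
- jar_blue: bystander: the same kind of jar with a blue cap (52 mm diameter, 112 mm high), loose; origin at the centre of its underside
- jar_blue2: bystander: a second blue-capped jar, loose; origin at the centre of its underside
- weight: bystander: small brass calibration weight, 22 mm diameter, 32 mm high, loose, on a rear corner of the stand's base; origin at the centre of its underside
- driver: bystander: red-handled screwdriver, 170 mm long, lying loose on the bench between stand and balance
- pot: bystander: blue ceramic cup, 72 mm diameter, 90 mm high, loose; origin at the centre of its underside
- caseblk: bystander: yellow plastic case 90 x 60 x 30 mm, loose; origin at the centre of its underside
Not all that is in view belongs to the job. Leave any pink or yellow look-alike of the jar alone.

How it is judged:
On the way, in this order (a step that is already met when the one before it is completed fails the run):
1. the jar is held in the air by the gripper, cap down (its axis more than 130 degrees from upright, that is the cap at least 40 degrees below level), for 1.5 s (angle between jar's own z axis and vertical above 2.27 rad and height (world z) of jar_cap above 0.03 m and contact force between the fingers and jar above 0.5 N), for 1.5 s.
2. the jar stands upright on the pan within 25 mm of its centre, released (angle between jar's own z axis and vertical below 0.1 rad and horizontal distance between jar and pan below 0.025 m and z of jar in the frame of pan between -0.005 and 0.005 m and contact force between each of the arm, the fingers and jar below 0.1 N), for 0.3 s.
3. with the jar standing there, the green button is pressed down more than 4 mm (value of joint store above 0.004 m and horizontal distance between jar and pan below 0.025 m and angle between jar's own z axis and vertical below 0.1 rad), for 0.05 s.
At the end, for the whole second after the job is handed in: The orange-capped jar stands at rest, upright within 0.1 rad, its underside on the pan (within 5 mm in height) and within 25 mm of the pan's centre; the green button has been released and is back up (less than 2 mm down) (angle between jar's own z axis and vertical below 0.1 rad and horizontal distance between jar and pan below 0.025 m and z of jar in the frame of pan between -0.005 and 0.005 m and linear speed of jar below 0.02 m/s and value of joint store below 0.002 m); the robot touches nothing.
It fails at once if the jar falls: it moves faster than 0.4 m/s while the gripper does not hold it (linear speed of jar above 0.4 m/s and contact force between the fingers and jar below 0.05 N).
It fails at once if the jar is set down hard: more than 45 N between jar and balance (contact force between jar and balance above 45 N).
It fails at once if another loose thing is moved by more than 30 mm (distance of any of jar_blue, jar_blue2, weight, driver, pot, caseblk from where it was at the start of the episode above 0.03 m).
It also fails if it takes over 61 s, if anything falls off the work surface, if the arm or the gripper's body presses on something with over 40 N, if the wrist force passes 120 N, or if a joint passes its speed limit or range.

## Working session

There is one attempt and no reset: what is moved stays moved. The work goes in short steps, Python scripts to look and compute and a tool call to move; the robot and the scene stay as the last step left them, time stands still between calls to the robot, and variables do not carry over. Pictures are saved under pics/ and viewed, at most 10 in all, crops included, and the job is handed in when it is done.

Besides the shell and the picture viewer there is one more tool, called as name(argument=value, ...) on one line, values as JSON. apply_moves: Moves the arm, as the interface text tells. Its arguments: {"type":"object","properties":{"series":{"type":"string"},"grip":{"type":"number"}},"required":["series"]}

```bash
mkdir -p pics
python3 - <<'E'
from cell import *
import cv2,numpy as np
o=get_obs();print(o)
for n in("scene","top"):
    cv2.imwrite(f"pics/{n}0.png",capture(n)[:,:,::-1]); m=camera_model(n); print(n,m)
E
```

```text
{'time_s': 0.0, 'joints': array([ 1.16456640e+00,  3.53642490e-01,  1.63413197e+00, -1.64170973e-05,
        1.15520076e+00, -2.38955342e-03]), 'joint_vel': array([-0.00071639, -0.00105822,  0.00082508,  0.00088646, -0.00016801,
        0.00074553]), 'joint_efforts': array([ 1.86373341e-03, -5.93834710e+01, -3.34221697e+01,  6.96009211e-02,
        2.33792653e-02, -1.15754478e-04]), 'eef_pos': array([0.24544455, 0.57437966, 0.30196807]), 'tool_rot': array([-6.29985481e-01, -3.07750680e+00,  2.13116614e-03]), 'contact_force': array([ 0.06313263, -0.34277176, -0.22632832]), 'torque': array([-0.08082193, -0.01866199, -0.0502206 ]), 'finger_force': 0.0, 'gripper_width': 0.09189579093837208}
scene {'intrinsics': array([[399.03039184,   0.        , 321.4088575 ],
       [  0.        , 399.03039184, 198.05493207],
       [  0.        ,   0.        ,   1.        ]]), 'D': array([-0.08297646,  0.        ,  0.        ,  0.        ,  0.        ]), 'pose': array([[-0.13874176, -0.81199087,  0.56694052,  1.15620508],
       [ 0.99032284, -0.11180418,  0.08222231,  0.06921416],
       [-0.00337745,  0.57286181,  0.81964501,  0.97489019],
       [ 0.        ,  0.        ,  0.        ,  1.        ]])}
top {'intrinsics': array([[399.07325148,   0.        , 320.45218184],
       [  0.        , 399.07325148, 204.25632143],
       [  0.        ,   0.        ,   1.        ]]), 'D': array([-0.00705806,  0.        ,  0.        ,  0.        ,  0.        ]), 'pose': array([[ 4.24169052e-04,  9.98155603e-01, -6.07059456e-02,
         4.86111427e-01],
       [-9.99999004e-01,  5.05125619e-04,  1.31824546e-03,
        -3.96463548e-03],
       [ 1.34647822e-03,  6.07053259e-02,  9.98154823e-01,
         1.17996315e+00],
       [ 0.00000000e+00,  0.00000000e+00,  0.00000000e+00,
         1.00000000e+00]])}
```

View pics/scene0.png

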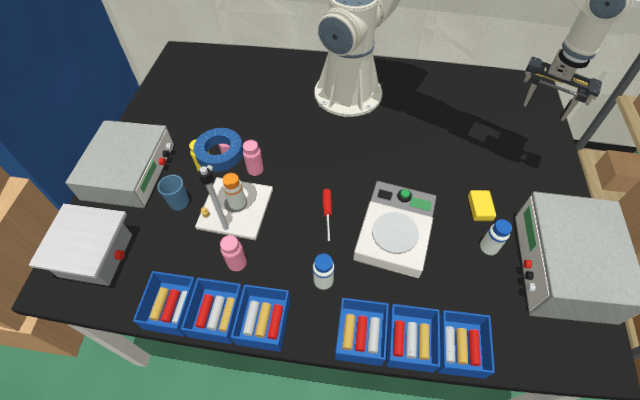

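View pics/top0.png

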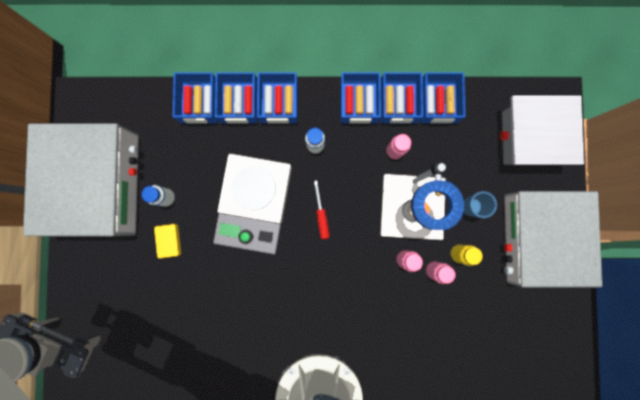

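```bash
cat > h.py <<'E'
from cell import *
import cv2,numpy as np
def ray(n,uv,z):
    m=camera_model(n);p=cv2.undistortPoints(np.array([[uv]],float),m["intrinsics"],m["D"])[0,0]
    P=m["pose"];d=P[:3,:3]@[p[0],-p[1],-1];c=P[:3,3];return c+d*(z-c[2])/d[2]
def proj(n,X):
    m=camera_model(n);P=m["pose"];c=(np.atleast_2d(X)-P[:3,3])@P[:3,:3];c=c*[1,-1,-1]
    return cv2.projectPoints(c,np.zeros(3),np.zeros(3),m["intrinsics"],m["D"])[0][:,0]
E
python3 - <<'E'
import cv2,numpy as np
t=cv2.imread('pics/top0.png');s=cv2.imread('pics/scene0.png')
r=lambda i,x,y,w,h:cv2.resize(i[y:y+h,x:x+w],(400,300),interpolation=cv2.INTER_CUBIC)
a=np.vstack([np.hstack([r(t,370,150,133,100),r(t,190,140,133,100)]),np.hstack([r(s,170,120,133,100),r(s,340,170,133,100)])])
cv2.imwrite('pics/crop.png',a)
E
```

```text
(no output)
```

View pics/crop.png

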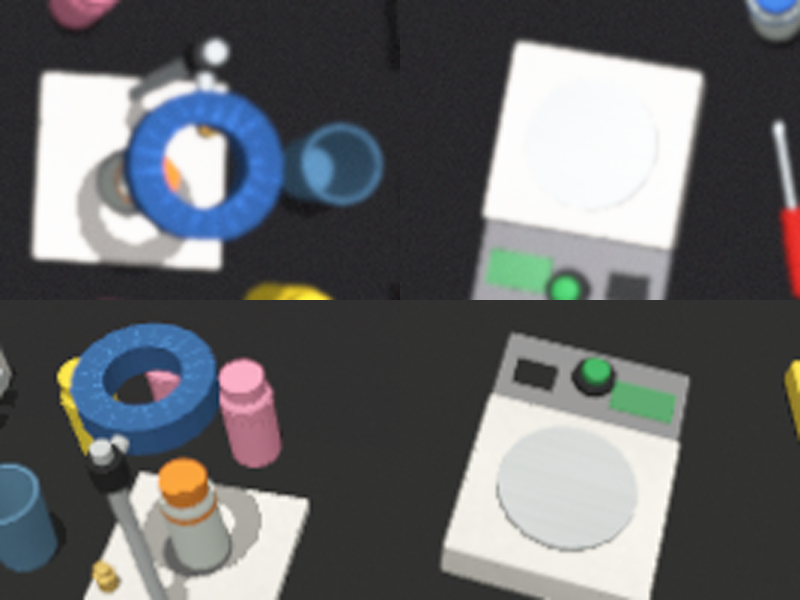

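Run:
```python
from h import *
k=3.0075
T=lambda x,y,ox,oy:(ox+(x+.5)/k-.5,oy+(y+.5)/k-.5)
def fit(w,l):
    w=np.array(w)[:,:2];l=np.array(l,float);H=l.mean(0),w.mean(0)
    U=(l-H[0]).T@(w-H[1]);a=np.arctan2(U[0,1]-U[1,0],U[0,0]+U[1,1]);R=np.array([[np.cos(a),-np.sin(a)],[np.sin(a),np.cos(a)]])
    t=H[1]-R@H[0];print("pose",t,a,"res",np.round((l@R.T+t-w)*1e3,1).tolist());return R,t
w=[ray("top",T(x,y,370,150),.016) for x,y in[(40,72),(33,258),(220,268)]]
R,t=fit(w,[(.1,.09),(-.08,.09),(-.08,-.09)])
print("ring",ray("top",T(206,166,370,150),.265),"post",R@[.086,0]+t)
print("cap scene",ray("scene",T(184,172,170,120),.128))
print("cap proj expected top",proj("top",[*t,.128]),T(172,175,370,150))
w=[ray("top",T(x-400,y,190,140),.05) for x,y in[(515,40),(703,72),(672,248),(485,218)]]
R,t=fit(w,[(.13,.09),(.13,-.09),(-.04,-.09),(-.04,.09)])
print("pan from pose",R@[.045,0]+t,"pan top",ray("top",T(191,143,190,140),.062),"scene",ray("scene",T(167,189,340,170),.062))
for z in(.035,.04,.045):print("btn",ray("top",T(166,289,190,140),z),ray("scene",T(198,71,340,170),z))
for n,u,z in(("pinkA",(407,257),.112),("pinkB",(436,267),.112),("yel",(464,252),.112),("pinkfar",(401,140),.112),("cup",(484,204),.09),("bluefar",(315,133),.112),("blueL",(150,193),.112)): print(n,ray("top",u,z))
```

```text
pose [ 0.54170648 -0.27474283] -0.04989319006764157 res [[-1.1, -0.8], [0.2, -0.2], [0.9, 1.0]]
ring [ 0.54050062 -0.2757967   0.265     ] post [ 0.62759946 -0.27903187]
cap scene [ 0.5345577  -0.26809642  0.128     ]
cap proj expected top [[422.42544692 207.47544291]] (426.85660847880297, 207.85411471321697)
pose [0.55785728 0.19057227] -0.16182231117150955 res [[-1.0, -0.8], [0.6, 0.5], [-0.3, -0.5], [0.6, 0.8]]
pan from pose [0.60226937 0.183322  ] pan top [0.60205103 0.18388945 0.062     ] scene [0.60806788 0.18593636 0.062     ]
btn [0.46534793 0.21073044 0.035     ] [0.45596507 0.21469956 0.035     ]
btn [0.4654386  0.20979288 0.04      ] [0.45969018 0.21392561 0.04      ]
btn [0.46552928 0.20885531 0.045     ] [0.4634153  0.21315166 0.045     ]
pinkA [ 0.41053485 -0.23579511  0.112     ]
pinkB [ 0.38409292 -0.31265449  0.112     ]
yel [ 0.42375296 -0.38807947  0.112     ]
pinkfar [ 0.72560422 -0.22355384  0.112     ]
cup [ 0.55333178 -0.45371563  0.09      ]
bluefar [0.74459252 0.00948822 0.112     ]
blueL [0.58113956 0.45274571 0.112     ]
```

```bash
cat >> h.py <<'E'
from scipy.spatial.transform import Rotation as Rn, Slerp
def plan(R1,p1,n,R0=None,p0=None):
    """rows (n) from current pose to (R1,p1)"""
    if p0 is None: o=get_obs();p0=o["eef_pos"];R0=Rn.from_rotvec(o["tool_rot"])
    p1=np.array(p1,float);dr=R0.inv()*R1;R=R0;p=np.array(p0);S=Slerp([0,1],Rn.concatenate([R0,R1]))
    for i in range(n):
        s=(i+1)/n;t=R.inv().apply(p0+(p1-p0)*s-p);w=(R.inv()*S(s)).as_rotvec()/(np.pi/4)
        r=np.round(np.r_[t,w],3)+0.;p=p+R.apply(r[:3]);R=R*Rn.from_rotvec(r[3:]*np.pi/4)
        print(" ".join(f"{v:g}" for v in r),end="\n\n" if i%8==7 else "; ")
    print("end",p,R.as_rotvec(),"max shift",np.linalg.norm(p1-p0)/n,"turn deg",np.degrees(dr.magnitude())/n)
    return R,p
def orient(z,y):
    z=np.array(z,float);z/=np.linalg.norm(z);y=np.array(y,float);y-=z*(y@z);y/=np.linalg.norm(y)
    return Rn.from_matrix(np.c_[np.cross(y,z),y,z])
E
python3 - <<'E'
from h import *
plan(orient([0,0,-1],[1,0,0]),[.5,0,.35],16)
E
```

```text
-0.029 -0.027 -0.003 0 0 0.093; -0.03 -0.024 -0.003 0 0 0.093; -0.033 -0.023 -0.003 0 0 0.093; -0.034 -0.02 -0.003 0 0 0.092; -0.035 -0.017 -0.003 0 0 0.093; -0.036 -0.015 -0.003 0 0 0.093; -0.037 -0.012 -0.003 0 0.001 0.093; -0.039 -0.009 -0.003 -0.001 0 0.093

-0.038 -0.007 -0.003 0 0 0.093; -0.039 -0.003 -0.003 0 0 0.093; -0.04 -0.001 -0.003 0 0 0.093; -0.039 0.002 -0.003 0 0 0.092; -0.039 0.005 -0.003 0 0 0.093; -0.038 0.008 -0.003 0 0 0.093; -0.038 0.01 -0.003 0 0 0.093; -0.037 0.013 -0.003 0 0 0.093

end [4.99584816e-01 1.79800913e-04 3.50247489e-01] [-2.22136438e+00 -2.22122499e+00  4.39204806e-04] max shift 0.039384227621252994 turn deg 4.179154048145914
```

apply_moves(series="-0.029 -0.027 -0.003 0 0 0.093; -0.03 -0.024 -0.003 0 0 0.093; -0.033 -0.023 -0.003 0 0 0.093; -0.034 -0.02 -0.003 0 0 0.093; -0.035 -0.017 -0.003 0 0 0.093; -0.036 -0.015 -0.003 0 0 0.093; -0.037 -0.012 -0.003 0 0 0.093; -0.038 -0.009 -0.003 0 0 0.093", grip=1)

```text
time_s: 0.77
eef_pos: [0.3725, 0.2861, 0.3267]
tool_rot: [-1.494, -2.763, 0.0]
contact_force: [0.9, -0.1, 0.1]
gripper_width: 0.092
finger_force: 0.0
```

apply_moves(series="-0.038 -0.007 -0.003 0 0 0.093; -0.039 -0.003 -0.003 0 0 0.093; -0.04 -0.001 -0.003 0 0 0.093; -0.039 0.002 -0.003 0 0 0.093; -0.039 0.005 -0.003 0 0 0.093; -0.038 0.008 -0.003 0 0 0.093; -0.038 0.01 -0.003 0 0 0.093; -0.037 0.013 -0.003 0 0 0.093")

```text
time_s: 1.43
eef_pos: [0.4988, -0.001, 0.3508]
tool_rot: [-2.227, -2.215, 0.0]
contact_force: [0.3, 0.5, 0.7]
gripper_width: 0.0924
finger_force: 0.0
```

Run:
```python
from h import *
o=get_obs();print(o["time_s"],o["joints"],o["eef_pos"],o["tool_rot"])
# model: r=a s2+b s23 (+e), z=h+a c2+b c23-c
m=camera_model("wrist");R=Rn.from_rotvec(o["tool_rot"]);print("cam in tool",R.inv().apply(m["pose"][:3,3]-o["eef_pos"]),"look",R.inv().apply(-m["pose"][:3,2]))
plan(orient([0,-.866,-.5],[1,0,0]),[.537,-.07,.25],16)
```

```text
1.4333 [-5.01364473e-03  1.07567170e-01  1.84111497e+00  2.60988373e-05
  1.19302881e+00  3.93415950e-04] [ 0.49880191 -0.00099424  0.35077079] [-2.22737816e+00 -2.21534570e+00  1.04090082e-04]
cam in tool [ 0.08372325  0.00104719 -0.08250178] look [-2.93419892e-01 -1.50627284e-04  9.55983653e-01]
-0.004 0.002 0.006 0 -0.083 0; -0.004 0.003 0.007 0 -0.084 -0.001; -0.004 0.002 0.007 -0.001 -0.083 0; -0.003 0.003 0.007 0 -0.083 -0.001; -0.002 0.002 0.007 0 -0.084 0; -0.002 0.002 0.007 0 -0.083 0; -0.002 0.003 0.008 -0.001 -0.083 -0.001; -0.001 0.002 0.007 0 -0.084 0

0 0.003 0.008 0 -0.083 0; -0.001 0.002 0.008 0 -0.083 -0.001; 0.001 0.002 0.007 -0.001 -0.084 0; 0.001 0.003 0.008 0 -0.083 -0.001; 0.001 0.002 0.007 0 -0.083 0; 0.002 0.003 0.008 0 -0.084 0; 0.002 0.002 0.007 -0.001 -0.083 -0.001; 0.003 0.002 0.007 0 -0.083 0

end [ 0.53664373 -0.07022369  0.25014547] [ 1.58366599  1.5836225  -0.91379354] max shift 0.007997959242569658 turn deg 3.75008787675312
```

apply_moves(series="-0.004 0.002 0.006 0 -0.083 0; -0.004 0.003 0.007 0 -0.084 -0.001; -0.004 0.002 0.007 -0.001 -0.083 0; -0.003 0.003 0.007 0 -0.083 -0.001; -0.002 0.002 0.007 0 -0.084 0; -0.002 0.002 0.007 0 -0.083 0; -0.002 0.003 0.008 -0.001 -0.083 -0.001; -0.001 0.002 0.007 0 -0.084 0")

```text
time_s: 2.1
eef_pos: [0.5178, -0.0336, 0.3002]
tool_rot: [1.923, 1.925, -0.517]
contact_force: [-0.8, -0.8, -0.3]
gripper_width: 0.0916
finger_force: 0.0
```

apply_moves(series="0 0.003 0.008 0 -0.083 0; -0.001 0.002 0.008 0 -0.083 -0.001; 0.001 0.002 0.007 -0.001 -0.084 0; 0.001 0.003 0.008 0 -0.083 -0.001; 0.001 0.002 0.007 0 -0.083 0; 0.002 0.003 0.008 0 -0.084 0; 0.002 0.002 0.007 -0.001 -0.083 -0.001; 0.003 0.002 0.007 0 -0.083 0")

```text
time_s: 2.77
eef_pos: [0.5369, -0.0681, 0.2497]
tool_rot: [1.578, 1.584, -0.913]
contact_force: [0.4, -0.3, -1.2]
gripper_width: 0.0922
finger_force: 0.0
```

Run:
```python
from h import *
o=get_obs();print(o["time_s"],o["joints"],o["eef_pos"],o["tool_rot"])
w=capture("wrist");s=capture("scene")
cv2.imwrite("pics/w1.png",np.hstack([w[:,:,::-1][:, 0:640],]))
cv2.imwrite("pics/s1.png",s[:,:,::-1])
print(proj("wrist",[[.537,-.27,.016],[.537,-.27,.128],[.537,-.27,.102]]))
```

```text
2.7667 [ 0.29992986  0.50402283  1.90548331 -1.01081091  1.36785967  0.85995658] [ 0.53689541 -0.0680544   0.24968438] [ 1.57757759  1.58427209 -0.91308808]
[[314.49918013  94.45891868]
 [314.10030058 185.3784893 ]
 [314.19842814 162.97236616]]
```

View pics/w1.png

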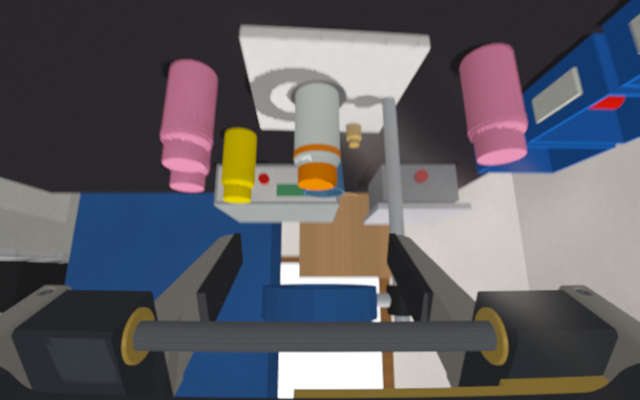

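View pics/s1.png

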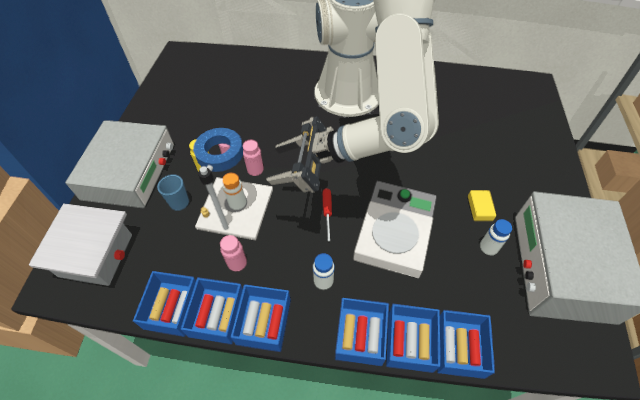

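Run:
```python
from h import *
for y in(-.265,-.27,-.275,-.28):
  print(y,proj("wrist",[[.54,y+.026,.016],[.54,y-.022,.128],[.514,y,.06],[.566,y,.06]]).round(1).tolist())
im=cv2.imread("pics/w1.png");print(im[74:100,316].tolist());print(im[180:196,318].tolist());print([ (x,im[120,x].tolist()) for x in list(range(288,300))+list(range(334,348))])
```

```text
-0.265 [[317.4, 78.3], [316.7, 189.4], [294.1, 126.4], [339.9, 126.6]]
-0.27 [[317.3, 81.1], [316.6, 190.5], [294.4, 128.4], [339.5, 128.6]]
-0.275 [[317.3, 83.8], [316.6, 191.6], [294.6, 130.3], [339.2, 130.6]]
-0.28 [[317.2, 86.5], [316.5, 192.6], [294.9, 132.2], [338.8, 132.5]]
[[141, 143, 146], [140, 143, 145], [141, 143, 147], [141, 145, 147], [139, 141, 145], [133, 134, 138], [124, 125, 128], [122, 124, 125], [134, 136, 135], [149, 152, 149], [163, 166, 162], [169, 173, 169], [170, 174, 170], [169, 174, 169], [170, 174, 170], [170, 174, 169], [170, 174, 170], [169, 174, 169], [170, 174, 170], [170, 174, 170], [170, 174, 170], [169, 174, 170], [169, 173, 169], [170, 174, 170], [170, 174, 170], [169, 174, 170]]
[[0, 140, 232], [0, 142, 235], [0, 142, 235], [0, 143, 235], [0, 142, 235], [0, 142, 234], [0, 142, 234], [0, 142, 235], [0, 140, 232], [70, 132, 214], [110, 120, 175], [129, 108, 112], [133, 105, 69], [132, 105, 66], [130, 102, 64], [131, 104, 69]]
[(288, [159, 162, 165]), (289, [151, 153, 156]), (290, [147, 149, 152]), (291, [148, 151, 153]), (292, [148, 151, 153]), (293, [146, 148, 151]), (294, [144, 146, 147]), (295, [143, 148, 144]), (296, [148, 152, 147]), (297, [152, 156, 151]), (298, [155, 159, 154]), (299, [157, 161, 156]), (334, [158, 163, 160]), (335, [157, 161, 158]), (336, [154, 159, 156]), (337, [153, 158, 155]), (338, [160, 165, 164]), (339, [184, 188, 190]), (340, [204, 208, 211]), (341, [209, 212, 215]), (342, [208, 212, 215]), (343, [208, 211, 215]), (344, [208, 212, 215]), (345, [208, 211, 215]), (346, [208, 210, 214]), (347, [208, 211, 215])]
```

Run:
```python
from h import *
d=np.array([0,-.866,-.5]);G=np.array([.54,-.271,.079]);R=orient(d,[1,0,0])
a,b=plan(R,G-.209*d,8)
plan(R,G-.069*d,8,a,b)
```

```text
0.006 0.001 0.006 0 0 0.001; 0.005 0 0.007 0.001 0.001 0.001; 0.006 0.001 0.006 0 0 0.001; 0.005 0 0.007 0 0 0.001; 0.006 0.001 0.006 0 0 0.001; 0.006 0 0.006 0.001 0.001 0.001; 0.005 0.001 0.007 0 0 0.001; 0.006 0 0.006 0 0 0

end [ 0.53992671 -0.08973751  0.18336012] [ 1.58299072  1.58369416 -0.91444196] max shift 0.008511428841557327 turn deg 0.04562457762347768
0 0 0.018 0 0 0; 0 0 0.017 0 0 0; 0 0 0.018 0 0 0; 0 0 0.017 0 0 0; 0 0 0.018 0 0 0; 0 0 0.017 0 0 0; 0 0 0.018 0 0 0; 0 0 0.017 0 0 0

end [ 0.5399504  -0.21099925  0.11339162] [ 1.58299072  1.58369416 -0.91444196] max shift 0.017519968399099476 turn deg 0.003382255750540643
```

apply_moves(series="0.006 0.001 0.006 0 0 0.001; 0.005 0 0.007 0.001 0.001 0.001; 0.006 0.001 0.006 0 0 0.001; 0.005 0 0.007 0 0 0.001; 0.006 0.001 0.006 0 0 0.001; 0.006 0 0.006 0.001 0.001 0.001; 0.005 0.001 0.007 0 0 0.001; 0.006 0 0.006 0 0 0")

```text
time_s: 3.53
eef_pos: [0.541, -0.0901, 0.1848]
tool_rot: [1.586, 1.581, -0.909]
contact_force: [-0.7, 0.4, -0.5]
gripper_width: 0.0915
finger_force: 0.0
```

apply_moves(series="0 0 0.018 0 0 0; 0 0 0.017 0 0 0; 0 0 0.018 0 0 0; 0 0 0.017 0 0 0; 0 0 0.018 0 0 0; 0 0 0.017 0 0 0; 0 0 0.018 0 0 0; 0 0 0.017 0 0 0")

```text
time_s: 4.2
eef_pos: [0.5411, -0.2116, 0.1143]
tool_rot: [1.586, 1.582, -0.909]
contact_force: [-0.2, 0.1, -0.2]
gripper_width: 0.0914
finger_force: 0.0
```

apply_moves(series="0 0 0 0 0 0; 0 0 0 0 0 0; 0 0 0 0 0 0; 0 0 0 0 0 0; 0 0 0 0 0 0; 0 0 0 0 0 0; 0 0 0 0 0 0; 0 0 0 0 0 0", grip=0)

```text
time_s: 4.87
eef_pos: [0.5413, -0.2105, 0.1157]
tool_rot: [1.586, 1.581, -0.909]
contact_force: [-1.2, 1.7, 4.0]
gripper_width: 0.0511
finger_force: 29.9
```

Run:
```python
from h import *
o=get_obs();print(o)
R=Rn.from_rotvec(o["tool_rot"]);p=o["eef_pos"]
a,b=plan(R,p+[0,0,.05],8)
plan(R,b+[-.0,.2,.04],8,a,b)
```

```text
{'time_s': 4.8667, 'joints': array([ 0.0420321 ,  0.7206437 ,  1.96243689, -1.28679329,  1.12141078,
        1.06299528]), 'joint_vel': array([-0.00388979,  0.0011785 , -0.00038002, -0.00343138, -0.00123515,
       -0.00070349]), 'joint_efforts': array([-3.85437990e-01, -6.10197759e+01, -1.29551277e+01, -2.14545563e+00,
        3.57452922e+00, -4.29746846e-02]), 'eef_pos': array([ 0.54128791, -0.21051434,  0.1157338 ]), 'tool_rot': array([ 1.58561449,  1.58122036, -0.90893655]), 'contact_force': array([-1.22647985,  1.70040069,  4.01702317]), 'torque': array([ 0.13191958,  0.12997612, -0.12612077]), 'finger_force': 29.91914726793766, 'gripper_width': 0.05110889295910947}
-0.005 0 -0.003 0 0 0; -0.006 0 -0.003 0 0 0; -0.005 0 -0.003 0 0 0; -0.006 0 -0.004 0 0 0; -0.005 0 -0.003 0 0 0; -0.005 0 -0.003 0 0 0; -0.006 0 -0.003 0 0 0; -0.005 0 -0.003 0 0 0

end [ 0.54105278 -0.21043583  0.1654725 ] [ 1.58561449  1.58122036 -0.90893655] max shift 0.006250000000000002 turn deg 0.0
0.008 0 -0.024 0 0 0; 0.008 0 -0.024 0 0 0; 0.009 0 -0.024 0 0 0; 0.008 0 -0.025 0 0 0; 0.008 0 -0.024 0 0 0; 0.008 0 -0.024 0 0 0; 0.008 0 -0.024 0 0 0; 0.009 0 -0.024 0 0 0

end [ 0.5408755  -0.01035019  0.20510462] [ 1.58561449  1.58122036 -0.90893655] max shift 0.025495097567963927 turn deg 0.0
```

apply_moves(series="0 0 -0.004 0 0 0; 0 0 -0.008 0 0 0; 0 0 -0.012 0 0 0; 0 0 -0.02 0 0 0; 0 0 -0.022 0 0 0; 0 0 -0.025 0 0 0; 0 0 -0.025 0 0 0; 0 0 -0.025 0 0 0")

```text
time_s: 5.53
eef_pos: [0.5406, -0.0867, 0.1869]
tool_rot: [1.586, 1.583, -0.908]
contact_force: [-0.1, 0.4, -2.7]
gripper_width: 0.0512
finger_force: 29.9
```

```bash
cat >> h.py <<'E'
def fk(q,P):
    h,a,b,c=P[:4];x0,y0=P[4:6]
    Z=lambda t:Rn.from_rotvec([0,0,t]);Y=lambda t:Rn.from_rotvec([0,t,0])
    R=Z(q[0]);p=np.array([0,0,h])+R.apply([x0,0,0]);R=R*Y(q[1]);p=p+R.apply([0,0,a]);R=R*Y(q[2]);p=p+R.apply([y0,0,b])
    R=R*Z(q[3])*Y(q[4]);p=p+R.apply([0,0,c]);return R*Z(q[5])*Z(-np.pi/2),p
E
python3 - <<'E'
from h import *
from scipy.optimize import least_squares
o=get_obs();print(o["time_s"],o["finger_force"],o["gripper_width"])
D=[([1.1645664,.35364249,1.63413197,0,1.15520076,-.00239],[.24544455,.57437966,.30196807],[-.629985,-3.0775,.00213]),
([-.0050136,.107567,1.841115,0,1.1930288,.000393],[.49880191,-.00099424,.35077079],[-2.227378,-2.2153457,.0001]),
([.29992986,.50402283,1.90548331,-1.01081091,1.36785967,.85995658],[.53689541,-.0680544,.24968438],[1.57757759,1.58427209,-.91308808]),
([.0420321,.7206437,1.96243689,-1.28679329,1.12141078,1.06299528],[.54128791,-.21051434,.1157338],[1.58561449,1.58122036,-.90893655]),
(o["joints"],o["eef_pos"],o["tool_rot"])]
def f(P):
    r=[]
    for q,p,w in D:
        R,pp=fk(q,P);r+=[*(pp-p),*(.3*(R.inv()*Rn.from_rotvec(w)).as_rotvec())]
    return r
s=least_squares(f,[.3,.55,.47,.3,0,0]);print(s.x,np.abs(s.fun).max());np.save("P.npy",s.x)
print(np.round(np.reshape(s.fun,(5,6))*1e3,1))
E
```

```text
5.5333 29.926476180553436 0.051228173618986336
[0.29291611 0.56859876 0.49352081 0.26956562 0.00113664 0.06001562] 0.9424777960769379
[[ 1.400e+00 -6.000e-01  0.000e+00  0.000e+00  0.000e+00  9.425e+02]
 [-1.000e-01 -1.500e+00  0.000e+00  0.000e+00  0.000e+00 -9.425e+02]
 [ 2.000e-01 -0.000e+00 -2.000e-01 -0.000e+00 -0.000e+00 -9.425e+02]
 [-2.000e-01 -0.000e+00  2.000e-01 -0.000e+00 -0.000e+00  9.425e+02]
 [ 1.000e-01 -0.000e+00 -0.000e+00  0.000e+00  0.000e+00 -9.425e+02]]
```

```bash
sed -i 's/Z(-np.pi\/2),p/Z(np.pi\/2),p/' h.py
cat >> h.py <<'E'
P=np.load("P.npy")
LO=np.array([-2.63,-.92,.06,-1.3,0,-3.02]);HI=np.array([2.63,2.1,2.66,4.44,2.69,3.02])
UT=Rn.from_rotvec([1.58561449,1.58122036,-.90893655]).inv().apply([0,0,1])
def jrows(q1,n,q0=None,ease=True):
    """rows following the joint-space line to q1"""
    o=get_obs();q0=o["joints"] if q0 is None else q0;R,p=fk(q0,P);R0=R
    for i in range(n):
        s=(i+1)/n; s=s*s*(3-2*s) if ease else s
        q=q0+(np.array(q1)-q0)*s;Rt,pt=fk(q,P);t=R.inv().apply(pt-p);w=(R.inv()*Rt).as_rotvec()/(np.pi/4)
        r=np.round(np.r_[t,w],3)+0.;p=p+R.apply(r[:3]);R=R*Rn.from_rotvec(r[3:]*np.pi/4)
        print(" ".join(f"{v:g}" for v in r),end="\n\n" if i%8==7 else "; ")
        if np.linalg.norm(r[:3])>.041 or np.linalg.norm(r[3:])>.158:print("!!BIG")
    print("end",p,R.as_rotvec(),"tilt",np.degrees(np.arccos(R.apply(UT)[2])))
def ik(R,p,q0):
    from scipy.optimize import least_squares
    def f(q):
        a,b=fk(q,P);return np.r_[b-p,.3*(a.inv()*R).as_rotvec()]
    s=least_squares(f,np.clip(q0,LO+.01,HI-.01),bounds=(LO,HI));return s.x,np.abs(s.fun).max()
E
python3 - <<'E'
from h import *
from scipy.optimize import minimize
o=get_obs();q0=o["joints"];print(q0,[x for x in fk(q0,P)][1]-o["eef_pos"])
best=[]
rng=np.random.default_rng(0)
def cost(q):
    R,p=fk(q,P);t=np.degrees(np.arccos(np.clip(R.apply(UT)[2],-1,1)));r=np.hypot(*p[:2])
    return np.sum((q-q0)**2*[1,1,1,1,1,.5])+.05*max(0,148-t)**2+3e3*max(0,.4-p[2])**2+3e3*max(0,.4-r)**2+3e3*max(0,r-.75)**2+50*np.sum(np.maximum(0,LO+.15-q)**2+np.maximum(0,q-HI+.15)**2)
for k in range(30):
    s=minimize(cost,np.clip(q0+rng.normal(0,1,6),LO,HI),method="Powell");best.append((s.fun,s.x))
best.sort(key=lambda b:b[0])
for f,q in best[:4]:
    R,p=fk(q,P);print(f,q.round(2),p.round(3),"d",R.apply([0,0,1]).round(2),"axis",R.apply(UT).round(2))
E
```

```text
[ 0.26446097  0.60534603  1.92308644 -1.05604421  1.28470801  0.95761505] [ 1.30151558e-04 -2.00733916e-05 -3.80093029e-05]
1.972896830419227 [ 0.26 -0.2   1.12 -1.12  0.89  1.98] [ 0.54  -0.049  1.13 ] d [ 0.87 -0.49  0.11] axis [-0.53 -0.09 -0.85]
1.9729293791175861 [ 0.26 -0.2   1.12 -1.11  0.89  1.98] [ 0.54  -0.048  1.129] d [ 0.87 -0.48  0.11] axis [-0.53 -0.09 -0.85]
1.9730847854054399 [ 0.26 -0.2   1.12 -1.11  0.89  1.96] [ 0.539 -0.048  1.134] d [ 0.87 -0.48  0.11] axis [-0.52 -0.1  -0.85]
1.9736400578021611 [ 0.27 -0.2   1.12 -1.15  0.91  1.99] [ 0.539 -0.053  1.13 ] d [ 0.85 -0.51  0.11] axis [-0.53 -0.08 -0.85]
```

Run:
```python
from h import *
from scipy.optimize import minimize
o=get_obs();q0=o["joints"];print("tilt now",np.degrees(np.arccos(fk(q0,P)[0].apply(UT)[2])))
rng=np.random.default_rng(0)
for zm in(.55,.75):
  best=[]
  def cost(q):
    R,p=fk(q,P);t=np.degrees(np.arccos(np.clip(R.apply(UT)[2],-1,1)));r=np.hypot(*p[:2])
    return np.sum((q-q0)**2*[1,1,1,1,1,.5])+.05*max(0,147-t)**2+3e3*max(0,.4-p[2])**2+1e3*max(0,p[2]-zm)**2+3e3*max(0,.4-r)**2+3e3*max(0,r-.8)**2+50*np.sum(np.maximum(0,LO+.15-q)**2+np.maximum(0,q-HI+.15)**2)
  for k in range(25):
    s=minimize(cost,np.clip(q0+rng.normal(0,1,6),LO,HI),method="Powell");best.append((s.fun,s.x))
  best.sort(key=lambda b:b[0])
  for f,q in best[:3]:
    R,p=fk(q,P);print(zm,round(f,2),q.round(2),p.round(3),"d",R.apply([0,0,1]).round(2),"axis",R.apply(UT).round(2))
    print("   path z/tilt",[ (fk(q0+(q-q0)*s,P)[1].round(2).tolist()) for s in(.25,.5,.75)])
```

```text
tilt now 0.0948041443833737
0.55 3.69 [ 0.26  0.6   2.07 -1.17  2.2  -1.4 ] [ 0.385 -0.104  0.398] d [-0.34 -0.86  0.38] axis [ 0.55  0.   -0.83]
   path z/tilt [[0.49, -0.11, 0.23], [0.45, -0.12, 0.29], [0.41, -0.12, 0.34]]
0.55 3.69 [ 0.27  0.6   2.07 -1.17  2.2  -1.41] [ 0.385 -0.103  0.398] d [-0.34 -0.86  0.37] axis [ 0.55  0.01 -0.83]
   path z/tilt [[0.49, -0.11, 0.23], [0.45, -0.12, 0.29], [0.41, -0.12, 0.34]]
0.55 4.49 [ 0.35  0.66  1.74 -0.82  2.39 -1.55] [0.433 0.015 0.399] d [-0.62 -0.75  0.23] axis [ 0.55 -0.03 -0.83]
   path z/tilt [[0.51, -0.09, 0.24], [0.48, -0.07, 0.29], [0.45, -0.03, 0.34]]
0.75 3.34 [ 0.26 -0.44  1.96 -0.66  0.14  2.12] [0.512 0.115 0.754] d [ 0.98  0.18 -0.06] axis [-0.53 -0.19 -0.83]
   path z/tilt [[0.58, -0.03, 0.27], [0.61, 0.03, 0.4], [0.6, 0.08, 0.56]]
0.75 3.43 [ 0.26 -0.6   2.05 -0.67  0.21  2.06] [0.436 0.082 0.753] d [ 0.99  0.14 -0.04] axis [-0.51 -0.22 -0.83]
   path z/tilt [[0.57, -0.04, 0.28], [0.58, 0.01, 0.42], [0.54, 0.06, 0.58]]
0.75 3.46 [ 0.26  0.07  1.53 -0.74  0.09  2.27] [0.777 0.192 0.76 ] d [ 0.98  0.2  -0.1 ] axis [-0.56 -0.16 -0.81]
   path z/tilt [[0.64, -0.02, 0.23], [0.74, 0.06, 0.35], [0.79, 0.14, 0.53]]
```

Run:
```python
from h import *
q1=np.array([.45,.5,2.05,-1.05,2.2,-1.4])
q0=get_obs()["joints"]
for s in np.linspace(0,1,6):
    R,p=fk(q0+(q1-q0)*s,P);g=p+R.apply([0,0,.069]);u=R.apply(UT);print(g.round(3),"cap",(g+.05*u).round(3),"bot",(g-.062*u).round(3))
jrows(q1,32)
```

```text
[ 0.541 -0.146  0.152] cap [ 0.541 -0.146  0.202] bot [ 0.541 -0.146  0.09 ]
[ 0.499 -0.152  0.204] cap [ 0.521 -0.144  0.248] bot [ 0.471 -0.161  0.15 ]
[ 0.459 -0.149  0.261] cap [ 0.498 -0.135  0.288] bot [ 0.41  -0.167  0.227]
[ 0.421 -0.139  0.32 ] cap [ 0.468 -0.123  0.324] bot [ 0.362 -0.159  0.316]
[ 0.385 -0.121  0.38 ] cap [ 0.429 -0.108  0.359] bot [ 0.33  -0.136  0.405]
[ 0.351 -0.094  0.438] cap [ 0.382 -0.088  0.399] bot [ 0.313 -0.102  0.486]
-0.001 -0.001 0 0.001 -0.003 -0.009; -0.001 -0.001 -0.001 0.005 -0.008 -0.026; -0.003 -0.003 -0.001 0.007 -0.012 -0.043; -0.003 -0.003 -0.002 0.01 -0.017 -0.057; -0.004 -0.005 -0.002 0.013 -0.02 -0.071; -0.004 -0.006 -0.002 0.018 -0.023 -0.083; -0.004 -0.006 -0.003 0.021 -0.025 -0.095; -0.005 -0.008 -0.003 0.025 -0.025 -0.105

-0.004 -0.009 -0.003 0.03 -0.026 -0.114; -0.004 -0.011 -0.003 0.035 -0.024 -0.122; -0.003 -0.011 -0.003 0.038 -0.023 -0.128; -0.002 -0.012 -0.003 0.042 -0.02 -0.133; -0.001 -0.012 -0.004 0.046 -0.015 -0.138; 0.001 -0.013 -0.003 0.048 -0.012 -0.141; 0.001 -0.014 -0.003 0.049 -0.006 -0.142; 0.004 -0.013 -0.003 0.051 -0.001 -0.144

0.004 -0.013 -0.003 0.051 0.005 -0.143; 0.006 -0.012 -0.003 0.049 0.009 -0.141; 0.008 -0.012 -0.002 0.047 0.015 -0.139; 0.008 -0.01 -0.002 0.044 0.02 -0.135; 0.009 -0.01 -0.002 0.041 0.023 -0.13; 0.009 -0.008 -0.002 0.037 0.025 -0.125; 0.01 -0.007 -0.002 0.032 0.028 -0.117; 0.01 -0.005 -0.001 0.028 0.028 -0.11

0.009 -0.004 -0.001 0.023 0.028 -0.1; 0.009 -0.003 -0.001 0.019 0.027 -0.091; 0.008 -0.003 -0.001 0.015 0.025 -0.079; 0.007 -0.001 0 0.012 0.021 -0.068; 0.005 -0.001 -0.001 0.008 0.018 -0.054; 0.004 0 0 0.006 0.014 -0.04; 0.003 -0.001 0 0.003 0.008 -0.025; 0.001 0 0 0.002 0.003 -0.008

end [ 0.37113995 -0.03109288  0.42045915] [ 0.42172254 -1.44432536  1.63849538] tilt 140.86553816055854
```

apply_moves(series="-0.001 -0.001 0 0.001 -0.003 -0.009; -0.001 -0.001 -0.001 0.005 -0.008 -0.026; -0.003 -0.003 -0.001 0.007 -0.012 -0.043; -0.003 -0.003 -0.002 0.01 -0.017 -0.057; -0.004 -0.005 -0.002 0.013 -0.02 -0.071; -0.004 -0.006 -0.002 0.018 -0.023 -0.083; -0.004 -0.006 -0.003 0.021 -0.025 -0.095; -0.005 -0.008 -0.003 0.025 -0.025 -0.105")

```text
time_s: 6.2
eef_pos: [0.5117, -0.09, 0.2191]
tool_rot: [1.278, 1.83, -1.256]
contact_force: [0.3, -0.0, -2.8]
gripper_width: 0.0511
finger_force: 29.9
```

apply_moves(series="-0.004 -0.009 -0.003 0.03 -0.026 -0.114; -0.004 -0.011 -0.003 0.035 -0.024 -0.122; -0.003 -0.011 -0.003 0.038 -0.023 -0.128; -0.002 -0.012 -0.003 0.042 -0.02 -0.133; -0.001 -0.012 -0.004 0.046 -0.015 -0.138; 0.001 -0.013 -0.003 0.048 -0.012 -0.141; 0.001 -0.014 -0.003 0.049 -0.006 -0.142; 0.004 -0.013 -0.003 0.051 -0.001 -0.144")

```text
time_s: 6.87
eef_pos: [0.4502, -0.0802, 0.2989]
tool_rot: [0.53, 2.245, -2.015]
contact_force: [-0.9, -1.3, -3.4]
gripper_width: 0.0512
finger_force: 29.9
```

apply_moves(series="0.004 -0.013 -0.003 0.051 0.005 -0.143; 0.006 -0.012 -0.003 0.049 0.009 -0.141; 0.008 -0.012 -0.002 0.047 0.015 -0.139; 0.008 -0.01 -0.002 0.044 0.02 -0.135; 0.009 -0.01 -0.002 0.041 0.023 -0.13; 0.009 -0.008 -0.002 0.037 0.025 -0.125; 0.01 -0.007 -0.002 0.032 0.028 -0.117; 0.01 -0.005 -0.001 0.028 0.028 -0.11")

```text
time_s: 7.53
eef_pos: [0.3946, -0.0518, 0.3824]
tool_rot: [0.226, -1.731, 1.862]
contact_force: [0.3, -0.2, -2.9]
gripper_width: 0.0512
finger_force: 29.9
```

apply_moves(series="0.009 -0.004 -0.001 0.023 0.028 -0.1; 0.009 -0.003 -0.001 0.019 0.027 -0.091; 0.008 -0.003 -0.001 0.015 0.025 -0.079; 0.007 -0.001 0 0.012 0.021 -0.068; 0.005 -0.001 -0.001 0.008 0.018 -0.054; 0.004 0 0 0.006 0.014 -0.04; 0.003 -0.001 0 0.003 0.008 -0.025; 0.001 0 0 0.002 0.003 -0.008")

```text
time_s: 8.2
eef_pos: [0.3712, -0.033, 0.4197]
tool_rot: [0.421, -1.442, 1.638]
contact_force: [0.6, 0.1, -2.3]
gripper_width: 0.0512
finger_force: 29.9
```

Run:
```python
from h import *
o=get_obs();R=Rn.from_rotvec(o["tool_rot"]);print(o["time_s"],o["joints"],o["finger_force"],o["gripper_width"],"tilt",np.degrees(np.arccos(R.apply(UT)[2])))
q=o["joints"].copy()
for d6 in(-.2,-.4,-.6):
  for d4 in(0,.3):
    q2=q+[0,0,0,d4,0,d6];print(d6,d4,np.degrees(np.arccos(fk(q2,P)[0].apply(UT)[2])))
w=capture("wrist");cv2.imwrite("pics/w2.png",w[:,:,::-1])
```

```text
8.2 [ 0.44489622  0.50400074  2.05035228 -1.05301025  2.19722154 -1.3986127 ] 29.92271549999714 0.05119627247095421 tilt 140.96860866294043
-0.2 0 150.39075982820353
-0.2 0.3 151.59247041873985
-0.4 0 158.85676045798945
-0.4 0.3 157.44956984525103
-0.6 0 164.59620492421377
-0.6 0.3 159.0492125401704
```

View pics/w2.png

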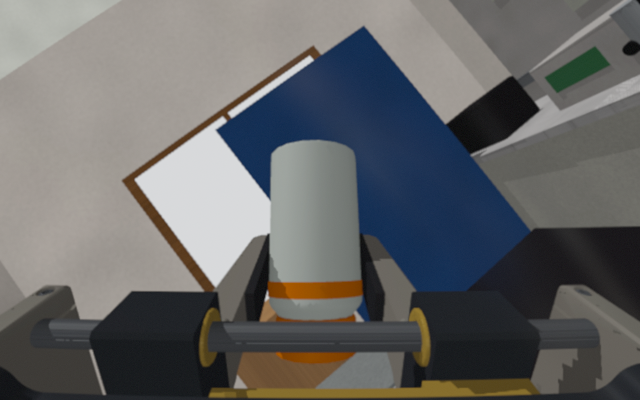

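apply_moves(series="0 0 0 0 0 -0.05; 0 0 0 0 0 -0.1; 0 0 0 0 0 -0.12; 0 0 0 0 0 -0.1; 0 0 0 0 0 -0.05; 0 0 0 0 0 0; 0 0 0 0 0 0; 0 0 0 0 0 0")

```text
time_s: 8.92
eef_pos: [0.3713, -0.0329, 0.4195]
tool_rot: [0.622, -1.296, 1.375]
contact_force: [0.1, 0.3, -2.6]
gripper_width: 0.0512
finger_force: 29.9
```

apply_moves(series="0 0 0 0 0 0; 0 0 0 0 0 0; 0 0 0 0 0 0; 0 0 0 0 0 0; 0 0 0 0 0 0; 0 0 0 0 0 0; 0 0 0 0 0 0; 0 0 0 0 0 0")

```text
time_s: 9.58
eef_pos: [0.3713, -0.0328, 0.4196]
tool_rot: [0.623, -1.295, 1.373]
contact_force: [0.1, -1.1, -2.2]
gripper_width: 0.051
finger_force: 29.9
```

apply_moves(series="0 0 0 0 0 0; 0 0 0 0 0 0; 0 0 0 0 0 0; 0 0 0 0 0 0; 0 0 0 0 0 0; 0 0 0 0 0 0; 0 0 0 0 0 0; 0 0 0 0 0 0")

```text
time_s: 10.25
eef_pos: [0.3713, -0.0328, 0.4196]
tool_rot: [0.623, -1.295, 1.373]
contact_force: [0.8, -0.2, -2.4]
gripper_width: 0.0513
finger_force: 29.9
```

apply_moves(series="0 0 0 0 0 0; 0 0 0 0 0 0; 0 0 0 0 0 0; 0 0 0 0 0 0; 0 0 0 0 0 0; 0 0 0 0 0 0; 0 0 0 0 0 0; 0 0 0 0 0 0")

```text
time_s: 10.92
eef_pos: [0.3713, -0.0328, 0.4196]
tool_rot: [0.623, -1.295, 1.373]
contact_force: [-0.9, 0.0, -1.8]
gripper_width: 0.0509
finger_force: 29.9
```

Run:
```python
from h import *
o=get_obs();R=Rn.from_rotvec(o["tool_rot"]);q=o["joints"];print(o["time_s"],q,o["finger_force"],"tilt",np.degrees(np.arccos(R.apply(UT)[2])))
Rg=Rn.from_rotvec([1.58561449,1.58122036,-.90893655]);pg=np.array([.54128791,-.21051434,.1157338])
J=Rg.inv().apply(np.array([pg[0]-.0005,-.2705,.016])-pg);print("jar in tool",J)   # x: centred by fingers
J[1]=0;np.save("J.npy",J)
pan=np.array([.6030,.1838,.062])
for yaw in(35,45,55,65):
  Rt=Rn.from_rotvec([0,0,np.radians(yaw)])*Rg
  for dz in(.08,0):
    p=pan+[0,0,dz]-Rt.apply(J);x,e=ik(Rt,p,[.7,.65,1.95,-1.1,1.2,1.0]);print(yaw,dz,p.round(3),x.round(2),e)
```

```text
10.9167 [ 0.44533063  0.50403251  2.04998183 -1.0527955   2.19691326 -1.72691522] 29.924489557743073 tilt 155.97469923667973
jar in tool [ 0.05622844 -0.00096844  0.10189595]
35 0.08 [0.568 0.233 0.242] [ 0.77  0.57  1.81 -1.09  1.3   0.78] 1.3679923860365763e-11
35 0 [0.568 0.233 0.162] [ 0.77  0.69  1.82 -1.13  1.24  0.91] 8.494552228288656e-10
45 0.08 [0.56  0.226 0.242] [ 0.78  0.51  1.92 -1.21  1.18  0.79] 8.723193833937158e-11
45 0 [0.56  0.226 0.162] [ 0.78  0.65  1.93 -1.28  1.13  0.95] 1.062841481491716e-10
55 0.08 [0.554 0.218 0.242] [ 0.77  0.45  2.   -1.3   1.06  0.75] 0.009116545960599244
55 0 [0.554 0.218 0.162] [ 0.78  0.59  1.99 -1.3   1.04  0.86] 0.02367137196165315
65 0.08 [0.548 0.209 0.242] [ 0.75  0.37  2.05 -1.3   0.94  0.62] 0.03156062874856193
65 0 [0.548 0.209 0.162] [ 0.76  0.52  2.03 -1.3   0.93  0.72] 0.043405877034287
```

Run:
```python
from h import *
J=np.load("J.npy");q0=get_obs()["joints"];Rg=Rn.from_rotvec([1.58561449,1.58122036,-.90893655])
Rt=Rn.from_rotvec([0,0,np.radians(38)])*Rg;p=np.array([.603,.1838,.112])-Rt.apply(J);q1,e=ik(Rt,p,[.77,.6,1.85,-1.12,1.25,.85]);print(q1,e,p)
for s in np.linspace(0,1,7):
    R,pp=fk(q0+(q1-q0)*s,P);b=pp+R.apply(J);print(pp.round(3),"bot",b.round(3),"cap",(b+.112*R.apply(UT)).round(3))
jrows(q1,40)
```

```text
[ 0.77654774  0.59543018  1.84868744 -1.14007476  1.24207913  0.83601199] 4.294897770762419e-14 [0.56569998 0.23078099 0.21172922]
[ 0.372 -0.033  0.418] bot [ 0.327 -0.107  0.496] cap [ 0.369 -0.089  0.394]
[ 0.409 -0.017  0.38 ] bot [ 0.353 -0.105  0.432] cap [ 0.429 -0.07   0.357]
[0.447 0.01  0.342] bot [ 0.392 -0.091  0.359] cap [ 0.484 -0.036  0.328]
[0.484 0.049 0.306] bot [ 0.442 -0.057  0.283] cap [0.53  0.009 0.303]
[0.518 0.1   0.271] bot [0.499 0.001 0.212] cap [0.565 0.062 0.28 ]
[0.546 0.16  0.239] bot [0.555 0.083 0.154] cap [0.589 0.12  0.254]
[0.566 0.231 0.212] bot [0.603 0.184 0.112] cap [0.603 0.184 0.224]
0 0 0 0.001 -0.003 0.007; -0.002 -0.001 -0.001 0.003 -0.007 0.019; -0.002 -0.001 -0.002 0.005 -0.013 0.031; -0.003 -0.001 -0.002 0.006 -0.017 0.042; -0.003 -0.001 -0.003 0.008 -0.022 0.053; -0.005 -0.001 -0.003 0.007 -0.026 0.062; -0.005 -0.002 -0.004 0.007 -0.031 0.072; -0.006 -0.001 -0.004 0.006 -0.035 0.08

-0.007 -0.001 -0.005 0.005 -0.038 0.088; -0.008 -0.001 -0.005 0.002 -0.042 0.094; -0.008 0 -0.006 -0.001 -0.045 0.101; -0.009 0.001 -0.006 -0.004 -0.047 0
[... 500 characters left out ...]
 -0.007 -0.053 -0.016 0.116; -0.002 0.014 -0.008 -0.053 -0.012 0.113; -0.001 0.013 -0.006 -0.053 -0.007 0.109; 0 0.013 -0.007 -0.05 -0.002 0.103; 0.001 0.012 -0.006 -0.049 0.002 0.099; 0.002 0.012 -0.006 -0.045 0.005 0.093; 0.003 0.011 -0.005 -0.042 0.009 0.087; 0.004 0.01 -0.005 -0.038 0.01 0.08

0.004 0.009 -0.004 -0.035 0.011 0.072; 0.004 0.008 -0.004 -0.029 0.012 0.065; 0.003 0.007 -0.003 -0.026 0.012 0.056; 0.004 0.005 -0.003 -0.021 0.011 0.047; 0.003 0.005 -0.002 -0.016 0.009 0.038; 0.002 0.003 -0.002 -0.012 0.007 0.027; 0.002 0.002 -0.001 -0.007 0.005 0.017; 0 0 0 -0.003 0.001 0.006

end [0.56583956 0.23032865 0.21186616] [ 0.94184492  1.92414319 -0.53677041] tilt 0.010181276411818978
```

apply_moves(series="0 0 0 0.001 -0.003 0.007; -0.002 -0.001 -0.001 0.003 -0.007 0.019; -0.002 -0.001 -0.002 0.005 -0.013 0.031; -0.003 -0.001 -0.002 0.006 -0.017 0.042; -0.003 -0.001 -0.003 0.008 -0.022 0.053; -0.005 -0.001 -0.003 0.007 -0.026 0.062; -0.005 -0.002 -0.004 0.007 -0.031 0.072; -0.006 -0.001 -0.004 0.006 -0.035 0.08")

```text
time_s: 11.58
eef_pos: [0.3939, -0.0241, 0.396]
tool_rot: [0.565, -1.509, 1.617]
contact_force: [0.2, -0.7, -3.4]
gripper_width: 0.0512
finger_force: 29.9
```

apply_moves(series="-0.007 -0.001 -0.005 0.005 -0.038 0.088; -0.008 -0.001 -0.005 0.002 -0.042 0.094; -0.008 0 -0.006 -0.001 -0.045 0.101; -0.009 0.001 -0.006 -0.004 -0.047 0.106; -0.01 0.002 -0.007 -0.008 -0.05 0.112; -0.009 0.002 -0.006 -0.013 -0.05 0.115; -0.011 0.003 -0.007 -0.018 -0.051 0.118; -0.01 0.005 -0.008 -0.023 -0.051 0.122")

```text
time_s: 12.25
eef_pos: [0.4506, 0.0148, 0.3389]
tool_rot: [0.295, -2.112, 2.044]
contact_force: [-0.3, -0.5, -3.3]
gripper_width: 0.0512
finger_force: 29.9
```

apply_moves(series="-0.01 0.006 -0.007 -0.027 -0.05 0.123; -0.01 0.007 -0.008 -0.033 -0.047 0.125; -0.01 0.008 -0.008 -0.038 -0.045 0.125; -0.009 0.009 -0.007 -0.041 -0.041 0.125; -0.008 0.01 -0.008 -0.046 -0.037 0.125; -0.007 0.012 -0.008 -0.049 -0.033 0.124; -0.006 0.012 -0.008 -0.051 -0.027 0.121; -0.005 0.012 -0.007 -0.053 -0.023 0.12")

```text
time_s: 12.92
eef_pos: [0.5137, 0.0938, 0.2758]
tool_rot: [0.284, 2.157, -1.512]
contact_force: [0.6, -0.3, -2.9]
gripper_width: 0.0512
finger_force: 29.9
```

apply_moves(series="-0.003 0.013 -0.007 -0.053 -0.016 0.116; -0.002 0.014 -0.008 -0.053 -0.012 0.113; -0.001 0.013 -0.006 -0.053 -0.007 0.109; 0 0.013 -0.007 -0.05 -0.002 0.103; 0.001 0.012 -0.006 -0.049 0.002 0.099; 0.002 0.012 -0.006 -0.045 0.005 0.093; 0.003 0.011 -0.005 -0.042 0.009 0.087; 0.004 0.01 -0.005 -0.038 0.01 0.08")

```text
time_s: 13.58
eef_pos: [0.5533, 0.1867, 0.2292]
tool_rot: [0.751, 1.993, -0.82]
contact_force: [0.7, 0.5, -2.4]
gripper_width: 0.0511
finger_force: 29.9
```

apply_moves(series="0.004 0.009 -0.004 -0.035 0.011 0.072; 0.004 0.008 -0.004 -0.029 0.012 0.065; 0.003 0.007 -0.003 -0.026 0.012 0.056; 0.004 0.005 -0.003 -0.021 0.011 0.047; 0.003 0.005 -0.002 -0.016 0.009 0.038; 0.002 0.003 -0.002 -0.012 0.007 0.027; 0.002 0.002 -0.001 -0.007 0.005 0.017; 0 0 0 -0.003 0.001 0.006")

```text
time_s: 14.25
eef_pos: [0.5649, 0.2306, 0.2129]
tool_rot: [0.942, 1.924, -0.536]
contact_force: [-0.2, 0.4, -2.3]
gripper_width: 0.051
finger_force: 29.9
```

Run:
```python
from h import *
J=np.load("J.npy");o=get_obs();R=Rn.from_rotvec(o["tool_rot"]);b=o["eef_pos"]+R.apply(J)
print(o["time_s"],o["finger_force"],o["contact_force"],"jar",b,"tilt",np.degrees(np.arccos(R.apply(UT)[2])))
s=capture("scene");t=capture("top")
cap=b+[0,0,.112];print("pred cap",proj("scene",cap),proj("top",cap))
r=lambda i,u:cv2.resize(i[int(u[1])-50:int(u[1])+50,int(u[0])-66:int(u[0])+67],(400,300),interpolation=cv2.INTER_CUBIC)[:,:,::-1]
us,ut=(395,205),(253,200)
cv2.imwrite("pics/c2.png",np.hstack([r(s,us),r(t,ut)]))
Rt=Rn.from_rotvec([0,0,np.radians(38)])*Rn.from_rotvec([1.58561449,1.58122036,-.90893655])
plan(Rt,np.array([.603,.1838,.066])-Rt.apply(J),8)
```

```text
14.25 29.926810786128044 [-0.21728474  0.38631994 -2.27922634] jar [0.60227963 0.18367099 0.11317228] tilt 0.054947138545921204
pred cap [[404.77607603 194.81041003]] [[241.94784186 180.11217991]]
0.005 0 0.003 0 0 0; 0.005 0 0.003 0 0 0; 0.005 0 0.003 0 0 0; 0.006 0 0.003 0 0 0; 0.005 0.001 0.003 0 0 0; 0.005 0 0.003 0 0 0; 0.005 0 0.003 0 0 0; 0.005 0 0.003 0 0 0

end [0.56592353 0.23061042 0.16560956] [ 0.94166523  1.92412304 -0.53723599] max shift 0.005924560316015485 turn deg 0.003013710611105412
```

View pics/c2.png

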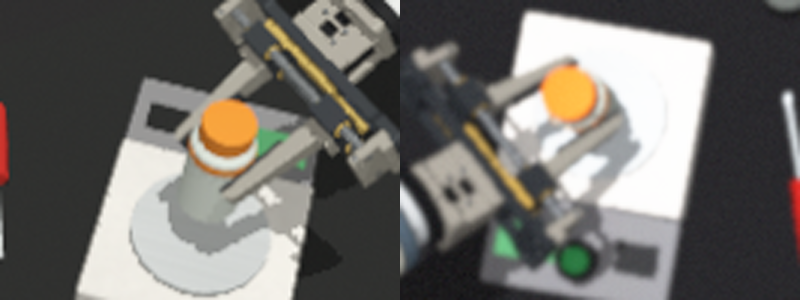

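apply_moves(series="0.005 0 0.003 0 0 0; 0.005 0 0.003 0 0 0; 0.005 0 0.003 0 0 0; 0.006 0 0.003 0 0 0; 0.005 0.001 0.003 0 0 0; 0.005 0 0.003 0 0 0; 0.005 0 0.003 0 0 0; 0.005 0 0.003 0 0 0")

```text
time_s: 15.02
eef_pos: [0.5661, 0.2308, 0.1649]
tool_rot: [0.942, 1.924, -0.537]
contact_force: [-0.0, -0.9, -3.2]
gripper_width: 0.0511
finger_force: 29.9
```

apply_moves(series="0.0004 0 0.00025 0 0 0; 0.0004 0 0.00025 0 0 0; 0.0004 0 0.00025 0 0 0; 0.0004 0 0.00025 0 0 0; 0.0004 0 0.00025 0 0 0; 0 0 0 0 0 0; 0 0 0 0 0 0; 0 0 0 0 0 0")

```text
time_s: 15.68
eef_pos: [0.5662, 0.2308, 0.1634]
tool_rot: [0.942, 1.924, -0.537]
contact_force: [0.3, 0.1, -3.8]
gripper_width: 0.0513
finger_force: 29.9
```

apply_moves(series="0.0004 0 0.00025 0 0 0; 0.0004 0 0.00025 0 0 0; 0.0004 0 0.00025 0 0 0; 0 0 0 0 0 0; 0 0 0 0 0 0; 0 0 0 0 0 0; 0 0 0 0 0 0; 0 0 0 0 0 0")

```text
time_s: 16.35
eef_pos: [0.5662, 0.2307, 0.1619]
tool_rot: [0.942, 1.924, -0.537]
contact_force: [0.4, 0.1, -3.8]
gripper_width: 0.0511
finger_force: 29.9
```

apply_moves(series="0.0004 0 0.00025 0 0 0; 0.0004 0 0.00025 0 0 0; 0 0 0 0 0 0; 0 0 0 0 0 0; 0 0 0 0 0 0; 0 0 0 0 0 0; 0 0 0 0 0 0; 0 0 0 0 0 0")

```text
time_s: 17.02
eef_pos: [0.5663, 0.2306, 0.1616]
tool_rot: [0.942, 1.923, -0.537]
contact_force: [-1.7, -0.4, 6.2]
gripper_width: 0.0512
finger_force: 29.9
```

apply_moves(series="0 0 0 0 0 0; 0 0 0 0 0 0; 0 0 0 0 0 0; 0 0 0 0 0 0; 0 0 0 0 0 0; 0 0 0 0 0 0; 0 0 0 0 0 0; 0 0 0 0 0 0", grip=1)

```text
time_s: 17.68
eef_pos: [0.5662, 0.2307, 0.1609]
tool_rot: [0.942, 1.924, -0.537]
contact_force: [0.0, -0.8, -0.6]
gripper_width: 0.092
finger_force: 0.0
```

apply_moves(series="0 0 -0.005 0 0 0; 0 0 -0.01 0 0 0; 0 0 -0.015 0 0 0; 0 0 -0.02 0 0 0; 0 0 -0.02 0 0 0; 0 0 -0.02 0 0 0; 0 0 -0.02 0 0 0; 0 0 -0.02 0 0 0")

```text
time_s: 18.35
eef_pos: [0.4952, 0.3208, 0.2274]
tool_rot: [0.942, 1.925, -0.536]
contact_force: [-0.6, -0.5, 0.1]
gripper_width: 0.0917
finger_force: 0.0
```

Run:
```python
from h import *
o=get_obs();R=Rn.from_rotvec(o["tool_rot"]);print(o["time_s"],o["joints"],o["contact_force"],o["gripper_width"],o["eef_pos"])
s=capture("scene");t=capture("top")
cap=np.array([.603,.1838,.174]);print("pred cap",proj("scene",cap),proj("top",cap))
for n,i in(("scene",s),("top",t)):
    h=cv2.cvtColor(i,cv2.COLOR_RGB2HSV);u=proj(n,cap)[0].astype(int)
    m=cv2.inRange(h,(8,150,120),(20,255,255));k=np.zeros_like(m);k[u[1]-25:u[1]+25,u[0]-25:u[0]+25]=1;v,x=np.where((m>0)&(k>0));print(n,"orange",x.min(),x.max(),v.min(),v.max())
    g=cv2.inRange(h,(60,150,60),(85,255,255));
    nn,l,st,c=cv2.connectedComponentsWithStats(g);print([(st[j].tolist(),c[j].round(1).tolist()) for j in range(1,nn) if st[j,4]>20])
r=lambda i,u:cv2.resize(i[int(u[1])-50:int(u[1])+50,int(u[0])-66:int(u[0])+67],(400,300),interpolation=cv2.INTER_CUBIC)[:,:,::-1]
cv2.imwrite("pics/c3.png",np.hstack([r(s,(395,205)),r(t,(253,200))]))
```

```text
18.35 [ 0.96242103  0.59648202  1.79168269 -1.00389477  1.375968    0.84656595] [-0.64207718 -0.46482253  0.06339152] 0.09174302685774215 [0.49524756 0.32082078 0.22736342]
pred cap [[401.27659475 207.33312078]] [[245.83732183 182.27451922]]
scene orange 391 409 200 224
[([401, 190, 9, 8, 55], [404.8, 193.3])]
top orange 240 255 176 191
[([241, 233, 8, 8, 40], [243.9, 237.0])]
```

View pics/c3.png

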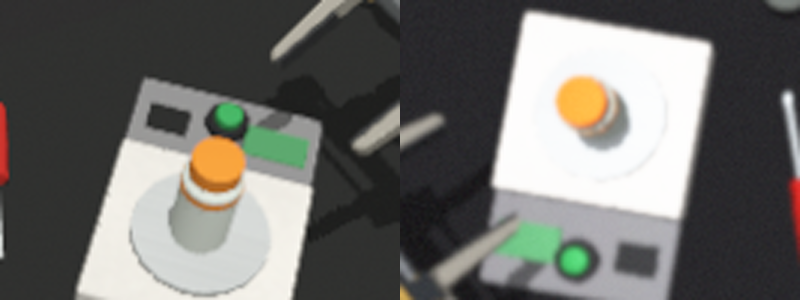

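Run:
```python
from h import *
for z in(.036,.04,.044,.048):print(z,ray("top",(244.0,237),z)[:2],ray("scene",(404.8,193.3),z)[:2])
B=np.array([.4655,.2105,.042]);R=orient([0,0,-1],[0,1,0]);q0=get_obs()["joints"]
for R,nm in((orient([0,0,-1],[0,1,0]),"y+"),(orient([0,0,-1],[0,-1,0]),"y-")):
  for dz in (.1,.0):
    print(nm,ik(R,B+[0,0,.088+dz],[.4,.3,1.8,0,1.2,1.5 if nm=="y-" else -1.5]))
```

```text
0.036 [0.46182925 0.21296437] [0.45708459 0.2125153 ]
0.04 [0.46191416 0.21220585] [0.46006309 0.21190478]
0.044 [0.46199906 0.21144733] [0.46304158 0.21129427]
0.048 [0.46208397 0.21068882] [0.46602008 0.21068376]
y+ (array([ 4.24683546e-01,  2.65125391e-01,  1.94349425e+00,  3.05728201e-10,
        9.32973008e-01, -1.14611278e+00]), np.float64(8.793753068406693e-11))
y+ (array([ 4.24683546e-01,  4.20505424e-01,  2.00757306e+00,  2.40344478e-12,
        7.13514170e-01, -1.14611278e+00]), np.float64(7.246019420449642e-13))
y- (array([ 4.24683546e-01,  2.65125391e-01,  1.94349425e+00, -3.98505020e-14,
        9.32973008e-01,  1.99547987e+00]), np.float64(1.3224526982696468e-13))
y- (array([4.24683546e-01, 4.20505424e-01, 2.00757306e+00, 6.67621400e-11,
       7.13514170e-01, 1.99547987e+00]), np.float64(2.4787869020191925e-11))
```

Run:
```python
from h import *
q0=get_obs()["joints"];B=np.array([.463,.2115,.042]);R=orient([0,0,-1],[0,1,0])
q1,e=ik(R,B+[0,0,.088+.14],[.42,.2,1.9,0,.95,-1.15]);print(q1,e)
for s in np.linspace(0,1,7):
    Rr,p=fk(q0+(q1-q0)*s,P);print(p.round(3),"tips",(p+Rr.apply([0,.064,.088])).round(3),(p+Rr.apply([0,-.064,.088])).round(3),"cam",(p+Rr.apply([.1,0,-.08])).round(3))
jrows(q1,32)
```

```text
[ 4.28497258e-01  2.10385724e-01  1.91115583e+00 -5.49093256e-11
  1.02005110e+00 -1.14229907e+00] 1.777528475546659e-10
[0.496 0.323 0.228] tips [0.593 0.303 0.184] [0.493 0.223 0.183] cam [0.422 0.417 0.182]
[0.488 0.281 0.224] tips [0.568 0.263 0.153] [0.473 0.182 0.181] cam [0.402 0.374 0.201]
[0.477 0.251 0.222] tips [0.537 0.242 0.132] [0.457 0.154 0.178] cam [0.384 0.339 0.229]
[0.466 0.232 0.225] tips [0.506 0.239 0.124] [0.446 0.138 0.174] cam [0.37  0.308 0.262]
[0.459 0.221 0.234] tips [0.482 0.248 0.131] [0.442 0.133 0.172] cam [0.362 0.277 0.296]
[0.458 0.215 0.249] tips [0.467 0.262 0.151] [0.447 0.138 0.173] cam [0.36  0.245 0.326]
[0.463 0.211 0.27 ] tips [0.463 0.275 0.182] [0.463 0.147 0.182] cam [0.363 0.211 0.35 ]
0 -0.001 0.001 0.003 0.004 -0.005; -0.001 -0.001 0.001 0.009 0.01 -0.014; -0.001 -0.003 0.003 0.013 0.018 -0.022; -0.001 -0.004 0.003 0.018 0.024 -0.03; -0.001 -0.004 0.004 0.02 0.031 -0.036; -0.002 -0.005 0.004 0.022 0.038 -0.043; -0.001 -0.006 0.005 0.021 0.043 -0.048; -0.002 -0.006 0.004 0.02 0.05 -0.052

-0.001 -0.006 0.005 0.017 0.056 -0.056; -0.001
[... 268 characters left out ...]
0 -0.035 0.057 -0.062; 0 -0.005 -0.001 -0.041 0.052 -0.06; 0 -0.003 -0.001 -0.046 0.046 -0.058; 0 -0.004 -0.002 -0.049 0.039 -0.056; 0 -0.003 -0.003 -0.051 0.031 -0.054; 0 -0.002 -0.003 -0.051 0.025 -0.051; 0 -0.002 -0.003 -0.05 0.018 -0.047; -0.001 -0.002 -0.004 -0.049 0.013 -0.044

-0.001 -0.001 -0.003 -0.045 0.007 -0.041; -0.001 -0.001 -0.004 -0.041 0.003 -0.036; 0 -0.001 -0.003 -0.036 0 -0.032; -0.001 0 -0.003 -0.03 -0.002 -0.027; -0.001 -0.001 -0.003 -0.025 -0.002 -0.021; -0.001 0 -0.002 -0.018 -0.003 -0.016; 0 0 -0.001 -0.011 -0.002 -0.01; 0 -0.001 -0.001 -0.004 -0.001 -0.004

end [0.46282589 0.21105548 0.27046956] [-3.86296051e-04  3.14149030e+00  4.19506637e-04] tilt 59.9113255728962
```

apply_moves(series="0 -0.001 0.001 0.003 0.004 -0.005; -0.001 -0.001 0.001 0.009 0.01 -0.014; -0.001 -0.003 0.003 0.013 0.018 -0.022; -0.001 -0.004 0.003 0.018 0.024 -0.03; -0.001 -0.004 0.004 0.02 0.031 -0.036; -0.002 -0.005 0.004 0.022 0.038 -0.043; -0.001 -0.006 0.005 0.021 0.043 -0.048; -0.002 -0.006 0.004 0.02 0.05 -0.052", grip=0)

```text
time_s: 19.12
eef_pos: [0.4886, 0.2785, 0.2215]
tool_rot: [0.891, 2.179, -0.693]
contact_force: [-0.5, -0.4, -0.3]
gripper_width: 0.0409
finger_force: 0.0
```

apply_moves(series="-0.001 -0.006 0.005 0.017 0.056 -0.056; -0.001 -0.007 0.004 0.012 0.059 -0.058; -0.001 -0.006 0.005 0.008 0.064 -0.061; -0.001 -0.007 0.003 0 0.066 -0.062; -0.001 -0.006 0.003 -0.006 0.067 -0.064; 0 -0.006 0.003 -0.014 0.067 -0.063; 0 -0.006 0.001 -0.022 0.065 -0.063; 0 -0.005 0.001 -0.029 0.062 -0.063")

```text
time_s: 19.78
eef_pos: [0.467, 0.2277, 0.2234]
tool_rot: [0.657, 2.757, -0.696]
contact_force: [0.1, -0.4, -0.2]
gripper_width: 0.0006
finger_force: 0.0
```

apply_moves(series="0 -0.005 0 -0.035 0.057 -0.062; 0 -0.005 -0.001 -0.041 0.052 -0.06; 0 -0.003 -0.001 -0.046 0.046 -0.058; 0 -0.004 -0.002 -0.049 0.039 -0.056; 0 -0.003 -0.003 -0.051 0.031 -0.054; 0 -0.002 -0.003 -0.051 0.025 -0.051; 0 -0.002 -0.003 -0.05 0.018 -0.047; -0.001 -0.002 -0.004 -0.049 0.013 -0.044")

```text
time_s: 20.45
eef_pos: [0.4585, 0.2102, 0.2483]
tool_rot: [-0.232, -3.118, 0.262]
contact_force: [-0.9, -0.3, -0.3]
gripper_width: 0.0002
finger_force: 0.0
```

apply_moves(series="-0.001 -0.001 -0.003 -0.045 0.007 -0.041; -0.001 -0.001 -0.004 -0.041 0.003 -0.036; 0 -0.001 -0.003 -0.036 0 -0.032; -0.001 0 -0.003 -0.03 -0.002 -0.027; -0.001 -0.001 -0.003 -0.025 -0.002 -0.021; -0.001 0 -0.002 -0.018 -0.003 -0.016; 0 0 -0.001 -0.011 -0.002 -0.01; 0 -0.001 -0.001 -0.004 -0.001 -0.004")

```text
time_s: 21.12
eef_pos: [0.4635, 0.207, 0.2688]
tool_rot: [-0.006, -3.139, 0.004]
contact_force: [-0.3, -0.0, -0.1]
gripper_width: 0.0004
finger_force: 0.0
```

Run:
```python
from h import *
o=get_obs();print(o["time_s"],o["gripper_width"],o["contact_force"],o["eef_pos"])
plan(orient([0,0,-1],[0,1,0]),[.463,.2115,.046+.088+.004],8)
w=capture("wrist");cv2.imwrite("pics/w3.png",w[:,:,::-1]);print(proj("wrist",[[.463,.2115,.042],o["eef_pos"]-[0,0,.088]]))
```

```text
21.1167 0.00041941618092074153 [-0.29289119 -0.04189641 -0.07372948] [0.46346755 0.20700316 0.26876471]
0 0.001 0.016 0 0 -0.001; 0 0 0.017 -0.001 -0.001 0; 0 0.001 0.016 0 0 -0.001; 0 0 0.016 -0.001 -0.001 0; 0 0.001 0.017 0 0 -0.001; 0 0.001 0.016 -0.001 0 0; 0 0 0.016 0 -0.001 -0.001; 0 0.001 0.017 0 0 -0.001

end [0.46329678 0.21180176 0.13775776] [ 4.63836931e-04 -3.14148349e+00  5.71871071e-04] max shift 0.01635535559037094 turn deg 0.036983540434637495
[[318.81730837 189.22518811]
 [314.33152337 246.21545753]]
```

View pics/w3.png

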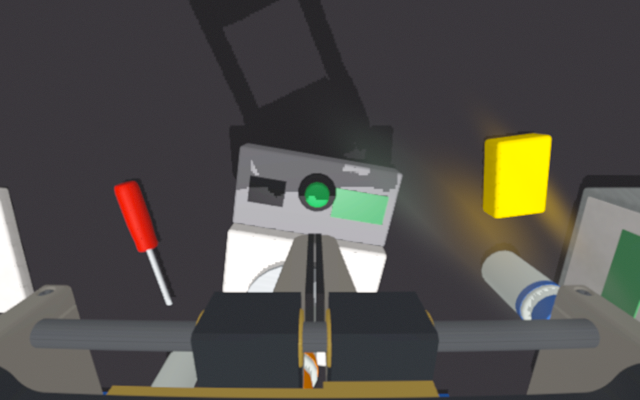

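apply_moves(series="0 0.001 0.016 0 0 -0.001; 0 0 0.017 -0.001 -0.001 0; 0 0.001 0.016 0 0 -0.001; 0 0 0.016 -0.001 -0.001 0; -0.001 0.001 0.017 0 0 -0.001; -0.001 0.001 0.016 -0.001 0 0; 0 0 0.016 0 -0.001 -0.001; 0 0.001 0.017 0 0 -0.001")

```text
time_s: 21.83
eef_pos: [0.4654, 0.2124, 0.1372]
tool_rot: [-0.001, 3.141, -0.002]
contact_force: [0.2, -4.8, 5.0]
gripper_width: 0.0007
finger_force: 2.4
```

apply_moves(series="0 0 0.001 0 0 0; 0 0 0.001 0 0 0; 0 0 0.001 0 0 0; 0 0 0.001 0 0 0; 0 0 0.001 0 0 0; 0 0 0.001 0 0 0; 0 0 0 0 0 0; 0 0 0 0 0 0")

```text
time_s: 22.5
eef_pos: [0.4657, 0.2125, 0.1356]
tool_rot: [-0.001, 3.141, -0.001]
contact_force: [-14.1, -8.0, 56.5]
gripper_width: 0.0002
finger_force: 27.8
```

Run:
```python
from h import *
o=get_obs();print(o["contact_force"],o["torque"])
for n in("scene","top","wrist"):
    i=capture(n);h=cv2.cvtColor(i,cv2.COLOR_RGB2HSV);g=cv2.inRange(h,(60,150,60),(85,255,255))
    nn,l,st,c=cv2.connectedComponentsWithStats(g);print(n,[(st[j].tolist(),c[j].round(1).tolist()) for j in range(1,nn) if st[j,4]>6])
    np.save(f"pics/p_{n}.npy",i)
    print(proj(n,o["eef_pos"]-[0,0,.088]))
s=np.load("pics/p_scene.npy")[160:235,345:445];w=np.load("pics/p_wrist.npy")[130:330,180:450]
cv2.imwrite("pics/press.png",np.hstack([cv2.resize(s,(400,300),interpolation=2),cv2.resize(w,(400,300),interpolation=2)])[:,:,::-1])
```

```text
[-14.05883761  -7.98409738  56.53803224] [-1.43924888e+00  2.67315426e+00  1.33571824e-03]
scene []
[[405.39522516 193.35522634]]
top []
[[243.41954348 235.72155024]]
wrist [([289, 227, 35, 18, 157], [305.6, 231.9])]
[[314.03411595 245.96745556]]
```

View pics/press.png

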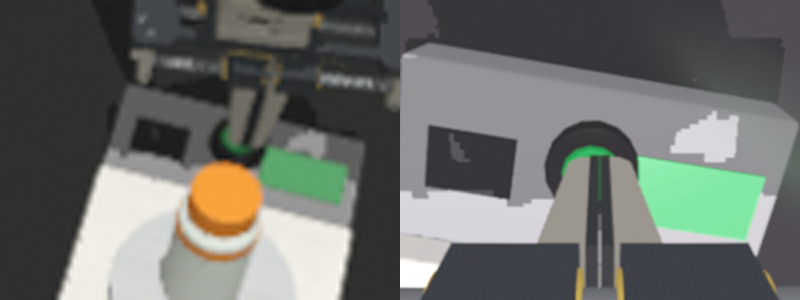

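apply_moves(series="0 0 -0.002 0 0 0; 0 0 -0.002 0 0 0; 0 0 0 0 0 0; 0 0 0 0 0 0; 0 0 0 0 0 0; 0 0 0 0 0 0; 0 0 0 0 0 0; 0 0 0 0 0 0")

```text
time_s: 23.32
eef_pos: [0.4655, 0.2124, 0.1364]
tool_rot: [-0.002, 3.141, -0.002]
contact_force: [-2.2, -2.9, 10.7]
gripper_width: 0.0001
finger_force: 5.7
```

apply_moves(series="0 0 -0.002 0 0 0; 0 0 0 0 0 0; 0 0 0 0 0 0; 0 0 0 0 0 0; 0 0 0 0 0 0; 0 0 0 0 0 0; 0 0 0 0 0 0; 0 0 0 0 0 0")

```text
time_s: 23.98
eef_pos: [0.4655, 0.2125, 0.138]
tool_rot: [-0.002, 3.141, -0.001]
contact_force: [-0.5, -4.3, 3.5]
gripper_width: 0.0004
finger_force: 2.0
```

apply_moves(series="0 0 -0.002 0 0 0; 0 0 0 0 0 0; 0 0 0 0 0 0; 0 0 0 0 0 0; 0 0 0 0 0 0; 0 0 0 0 0 0; 0 0 0 0 0 0; 0 0 0 0 0 0")

```text
time_s: 24.65
eef_pos: [0.4655, 0.2127, 0.1401]
tool_rot: [-0.001, 3.141, -0.001]
contact_force: [-0.2, -0.6, 2.9]
gripper_width: 0.0002
finger_force: 1.4
```

apply_moves(series="0 0 -0.002 0 0 0; 0 0 0 0 0 0; 0 0 0 0 0 0; 0 0 0 0 0 0; 0 0 0 0 0 0; 0 0 0 0 0 0; 0 0 0 0 0 0; 0 0 0 0 0 0")

```text
time_s: 25.32
eef_pos: [0.4655, 0.2127, 0.1421]
tool_rot: [-0.002, 3.141, -0.001]
contact_force: [-0.5, 2.1, 1.5]
gripper_width: 0.0004
finger_force: 0.8
```

apply_moves(series="0 0 -0.005 0 0 0; 0 0 -0.01 0 0 0; 0 0 -0.015 0 0 0; 0 0 -0.02 0 0 0; 0 0 -0.02 0 0 0; 0 0 -0.01 0 0 0; 0 0 0 0 0 0; 0 0 0 0 0 0")

```text
time_s: 25.98
eef_pos: [0.4656, 0.2127, 0.2225]
tool_rot: [-0.002, 3.14, -0.0]
contact_force: [-0.3, -0.5, -0.1]
gripper_width: 0.0001
finger_force: 0.0
```

Run:
```python
from h import *
o=get_obs();print(o["time_s"],o["contact_force"],o["eef_pos"],o["finger_force"])
for n in("scene","top"):
    i=capture(n);h=cv2.cvtColor(i,cv2.COLOR_RGB2HSV);u=proj(n,[.603,.1838,.174])[0].astype(int)
    m=cv2.inRange(h,(8,150,120),(20,255,255));k=np.zeros_like(m);k[u[1]-25:u[1]+25,u[0]-25:u[0]+25]=1;v,x=np.where((m>0)&(k>0));print(n,"orange",x.min(),x.max(),v.min(),v.max())
```

```text
25.9833 [-0.2794401  -0.54310328 -0.12691928] [0.46557567 0.21269575 0.22247487] 0.0
scene orange 391 409 200 224
top orange 240 255 176 191
```

Jar unmoved, robot clear.

```bash
python3 -c "
from cell import *
print(close_job())"
```

```text
the job is handed in; nothing more can be done
None
```

The orange-capped jar was held cap down at about 156° from upright for over two seconds, set back upright on the middle of the balance pan and released. The green button was pressed fully down and let back up, and the job was handed in at about 26 s; no verdict came back.

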